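# Wedge the red spring clip off the paper-towel bar

## Task

Two spring clips are snapped on the bar of the paper-towel holder. Hold the green wedge by its upright grip and slide it, thin end first, along the top of the bar and under the bridge of the red clip, from the bar's outer end towards its middle, until the clip spreads and springs off the bar onto the wedge. Then carry the clip away on the wedge and set both down on the table, clear of the holder; leave the blue clip on the bar.

Things in the scene. Friction and masses are not known exactly. Their poses are not given: they have to be found in the camera images.
- holder: Fixed towel holder, wood base 110 x 210 mm. Steel bar, 16 mm thick, along its y, axis 75 mm up; end posts lower than 85 mm. Open aluminium U channel over the bar's middle, y -31 to 31 mm: floor 86 mm up, walls 117 mm up, 32 mm apart; it stops the clips sliding in, the wedge passes along it. Guide pins at x +-27, y +-42 mm, 99 mm up. Origin: centre of underside.
- clip_red: Red spring clip, slippery, 55 g, on the bar at holder y +42 or -42 mm. Origin on the bar axis; y along the bar. Bridge 40 (x) x 18 (y) x 4 mm, underside 23 mm above origin; legs 34 mm apart inside, snapped round the bar, end 12 mm below origin. Free under the bridge from 11 mm up. Raised 15 mm it is off the bar; then sits astride the wedge, legs 15 mm below it. Pushing takes 5 to 10 N.
- clip_blue: Blue spring clip, the same as the red one, on the bar at the other end of the channel. It stays on. Origin on the bar axis, in the middle of the clip.
- wedge: Green plastic wedge, 90 g, flat on the table, 14 mm wide, points to its +x. Origin: underside, below its seat's middle. Tip at x 65 mm, 3 mm thick; top rises evenly to 24 mm at x 16 mm; then a flat seat for the clip, 22 mm high, x 12 to -15 mm; then the upright grip, 24 x 24 mm (foot 26), centred at x -28 mm, top 75 mm up. Hold it 55 mm up.
Things that resemble listed ones, but are neither listed nor needed, are in the scene too. Of the things like the wedge, leave any that is orange or pink; of the rest the larger one is meant.

How it is judged:
By the outcome, as a careful person would: the job done as asked, in the order asked, and still so for the second after the job is handed in, with the robot touching nothing.
It also fails if it takes over 61 s, if anything falls off the work surface, if the arm or the gripper's body presses on something with over 40 N, if the wrist force passes 120 N, or if a joint passes its speed limit or range.

## Robot

A 6-joint arm with a two-finger parallel gripper is mounted at the origin on the work surface. World frame = base frame: x ahead of the robot, y to its left, z up, the work surface at z = 0. Lengths are in m, angles in rad, forces in N, time in s.
With the tool pointing down it reaches from about 0.35 to 0.85 m from the base axis. Payload 8.1 kg.
Tool frame: the origin (TCP) lies midway between the tips of the shut fingers; the grasp point (between the pads) lies 19 mm behind it; z points along the fingers, y is the line along which they close (so a half turn about z gives the same grasp; the last joint's range is limited). The gripper opens to 85 mm and grips with 20 to 120 N. Pads are 22 mm wide; open, the fingers measure 114 mm over their backs; the gripper's body (76 mm by 85 mm) begins 54 mm behind the grasp point. The pads swing forward as they close: fully open they stand 13 mm farther back than shut.
Start: joints at [1.101, 0.13, 1.488, -0, 1.523, -0.085], TCP at [0.225, 0.556, 0.231] pointing down, gripper open.
Joint ranges: [-2.96, 2.96], [-0.89, 2.26], [0.02, 2.5], [-1.34, 4.48], [0, 2.73], [-2.66, 2.66]. Speed limits (rad/s): [2.39, 2.39, 2.79, 3.14, 3.14, 3.14].

## Interface

Orientations are given as a rotation vector (axis times angle).
In Python, from plant import sense, read_camera, sign_off gives the robot as it stands.
- The arm moves only by the tool move_arm, never from a script. Its argument "steps" is one flat list of numbers, 5 for each row, row after row: the closure, from -1 (fully open) to 1 (shut), then the shift along the tool's x, y, z in mm, then the turn about the tool's z in rad. A call has 1 to 20 rows; each row is the pose to reach, as a shift and turn from the pose commanded when the call began, along the tool's axes at that moment; what a row does not reach only later rows make up. A row lasts 1/12 s, in which the tool goes at most 41.7 mm and 7.16 degrees, less where a joint would pass 70% of its speed; a pose out of reach is approached as far as the arm can. A call with a gripper value outside its range is refused whole. The fingers move at their own pace and stop on an object; the grip force is fixed at half the most. Time passes only in rows, so rows that repeat a pose let the fingers close. It gives the time, the measured TCP pose, the force, the opening and the grip force at its end, in the units of the state.
- sense(): the state, without advancing time (a new reading comes with each control period).
- read_camera(name): name is "scene" or "top"; returns a dict with "image" (384x512x3 uint8, blue, green, red), "range_z" (384x512 float32, m along the optical axis (not along the pixel's ray), 0 where there is no reading), "fx", "fy", "cx", "cy" (pixels), "R" (3x3) and "t" (3): a world point X has camera coordinates R X + t. Camera axes: x right, y down, z forward; pixel columns grow to the right and rows downward; lengths in m; the calibration is good to about 2 mm. A picture is of the moment at which its call begins.
- sign_off(): hands the job in; it is judged then, once.
The state is a dict: "clock": time; "qpos": joint angles; "qvel": joint speeds; "joint_torque": joint torques, N m; "position": TCP position; "ee_rot": TCP orientation; "contact_force": force on the tool from outside, world axes, zero at the start; "torque": the same for the moment, N m; "opening": finger opening in m; "grip_force": force on a finger pad.
Only numpy, scipy, OpenCV 4.12 (cv2) and the standard library are available. Lean on these libraries where they do the work, as an engineer would, in place of code of your own. Each camera call takes 0.05 s, during which the arm holds its last target. There are 200 camera calls.

## Working session

There is one attempt and no reset: what is moved stays moved. The work goes in short steps, Python scripts to look and compute and a tool call to move; the robot and the scene stay as the last step left them, time stands still between calls to the robot, and variables do not carry over. Pictures are saved under pics/ and viewed, at most 10 in all, crops included, and the job is handed in when it is done.

Besides the shell and the picture viewer there is one more tool, called after "Request:" as name(argument=value, ...) on one line, values as JSON. move_arm: Moves the arm, as the interface text tells. Its arguments: {"type":"object","properties":{"steps":{"type":"array","items":{"type":"number"}}},"required":["steps"]}

```bash
mkdir -p pics; ls; python3 - <<'E'
from plant import sense, read_camera
import cv2,numpy as np,pickle
d={n:read_camera(n) for n in("scene","top")}
pickle.dump(d,open('c0.pkl','wb'))
for n in d:
    cv2.imwrite(f'pics/{n}0.png',cv2.resize(d[n]["image"],(768,576),interpolation=cv2.INTER_CUBIC)); print(n,d[n]["R"],d[n]["t"],d[n]["fx"],d[n]["cx"],d[n]["cy"])
print(sense())
E
```

```text
pics
scene [[ 0.63967924  0.76863912 -0.00209058]
 [ 0.65167797 -0.5437797  -0.52879056]
 [-0.40758593  0.33689396 -0.84874977]] [-0.1673058  -0.33213096  1.12434288] 390.06686191479616 254.88117971453485 191.95417649338646
top [[ 0.02352695 -0.99956811  0.01760916]
 [-0.99700495 -0.02475737 -0.073268  ]
 [ 0.07367231 -0.01583265 -0.99715682]] [-0.15681     0.45815372  0.81415937] 365.1198864781744 254.31735357470464 200.35559192724747
{'clock': 0.1, 'qpos': array([ 1.10056998e+00,  1.31069366e-01,  1.48921084e+00,  1.11121489e-05,
        1.52303190e+00, -8.53987965e-02]), 'qvel': array([ 0.00058302, -0.00181509, -0.00093788,  0.00016761,  0.00015374,
        0.00045381]), 'joint_torque': array([ 1.62570832e-03, -5.70950532e+01, -5.01945627e+01, -7.55966289e-05,
        8.00191396e-03,  3.17900049e-05]), 'position': array([0.22497727, 0.55566146, 0.23033686]), 'ee_rot': array([-6.00671019e-01, -3.08314162e+00,  2.59215915e-03]), 'contact_force': array([-0.81865012,  0.56606544, -0.089301  ]), 'torque': array([0.01285413, 0.01566578, 0.02686097]), 'grip_force': 0.0, 'opening': 0.08499549390710037}
```

View pics/scene0.png

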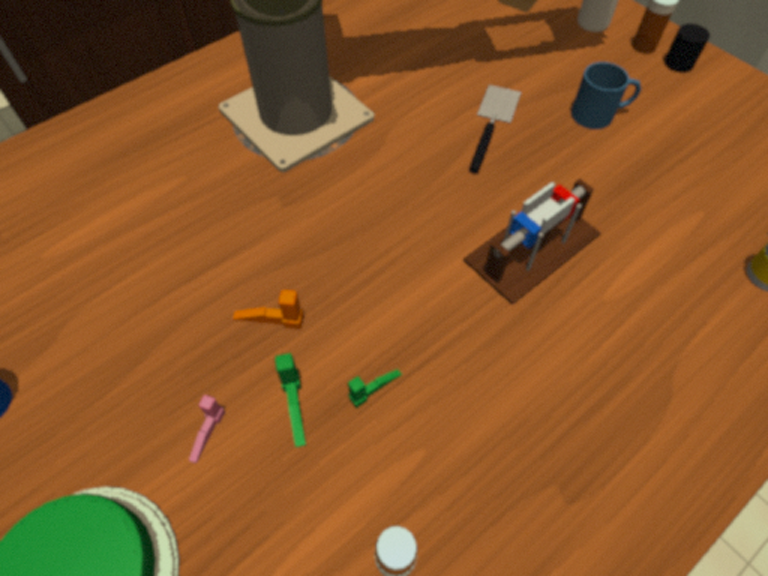

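View pics/top0.png

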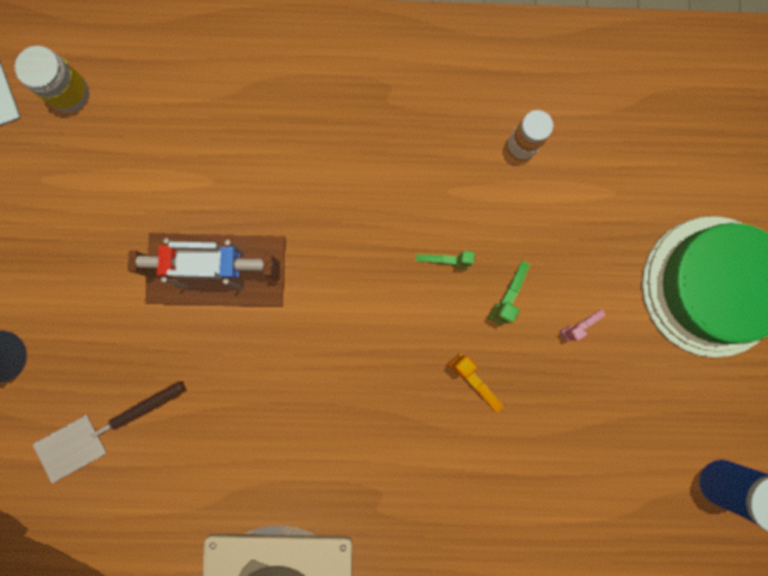

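The scene view (scaled 768x576) shows the holder at about (530,240), with the blue clip near (527,230) and the red one near (570,195). The larger green wedge is at (290,400) with its grip at (287,370), and the small green decoy is at (370,385). In the top view the red clip is at (166,261), blue at (228,262), the wedge grip at (508,312) and its tip at (526,264).

```bash
cat > h.py <<'E'
import numpy as np,cv2
def cloud(c):
    z=c["range_z"];v,u=np.indices(z.shape)
    P=np.stack([(u-c["cx"])/c["fx"]*z,(v-c["cy"])/c["fy"]*z,z],-1)
    return (P-c["t"])@c["R"]
def ray(c,u,v,h):
    d=np.array([(u-c["cx"])/c["fx"],(v-c["cy"])/c["fy"],1])@c["R"];o=-c["R"].T@c["t"]
    return o+d*(h-o[2])/d[2]
def masks(c):
    H=cv2.cvtColor(c["image"],cv2.COLOR_BGR2HSV);h,s,v=H[...,0],H[...,1],H[...,2]
    return dict(green=(h>45)&(h<80)&(s>120)&(v>60),red=((h<4)|(h>175))&(s>190)&(v>130),blue=(h>100)&(h<125)&(s>150)&(v>90),
      dark=(s>60)&(v<95)&(h<20))
E
python3 - <<'E'
import pickle;from h import *
d=pickle.load(open('c0.pkl','rb'))
np.set_printoptions(precision=4,suppress=True)
for n,c in d.items():
    P=cloud(c)
    for k,m in masks(c).items():
        N,L,S,C=cv2.connectedComponentsWithStats(m.astype(np.uint8))
        for i in range(1,N):
            if S[i,4]<25: continue
            ii=L==i;Q=P[ii];Q=Q[(c["range_z"][ii]>0)]
            if len(Q)<10 or (k=='dark' and not(.35<Q[:,0].mean()<.65 and S[i,4]>200)):continue
            print(n,k,S[i],C[i],'med',np.median(Q,0),'lo',np.percentile(Q,3,0),'hi',np.percentile(Q,97,0))
            top=Q[Q[:,2]>np.percentile(Q[:,2],97)-.006];print('   topmean',top.mean(0),len(top))
            r=cv2.minAreaRect(np.argwhere(ii)[:,::-1].astype(np.float32));print('   rect',r)
E
```

```text
scene green [184 236  19  62 520] [193.9442 262.6173] med [ 0.4631 -0.3352  0.0239] lo [ 0.4424 -0.3652  0.0054] hi [ 0.5251 -0.3167  0.0775]
   topmean [ 0.4493 -0.3243  0.0759] 112
   rect ((195.64706420898438, 266.0882568359375), (61.60404968261719, 12.369316101074219), 75.96376037597656)
scene green [233 247  34  24 302] [245.4768 257.5497] med [ 0.5328 -0.2589  0.0197] lo [ 0.5222 -0.276   0.0062] hi [ 0.5365 -0.2014  0.0612]
   topmean [ 0.5284 -0.2677  0.0596] 68
   rect ((247.248779296875, 253.42481994628906), (16.013595581054688, 36.60749816894531), 53.53076171875)
scene green [   0  330   98   54 4339] [ 49.2738 360.1148] med [ 0.4729 -0.6274  0.069 ] lo [ 0.4224 -0.6948  0.0657] hi [ 0.5395 -0.576   0.0714]
   topmean [ 0.4745 -0.6314  0.069 ] 4213
   rect ((48.5, 356.5), (97.0, 53.0), 0.0)
scene red [369 125  13   8  57] [374.386  128.4561] med [0.5009 0.1527 0.1037] lo [0.4889 0.1474 0.1016] hi [0.512  0.1606 0.1057]
   topmean [0.5009 0.1534 0.1037] 56
   rect ((374.5384521484375, 128.69232177734375), (12.203404426574707, 5.547001838684082), 33.6900634765625)
scene blue
[... 1158 characters left out ...]
[ 0.5281 -0.2401  0.0175] 75
   rect ((291.02459716796875, 172.22950744628906), (26.34589958190918, 4.436251640319824), 5.19442892074585)
top green [333 175  19  39 276] [341.6087 196.1304] med [ 0.4742 -0.3396  0.0235] lo [ 0.4373 -0.3668  0.006 ] hi [ 0.5231 -0.316   0.0774]
   topmean [ 0.4462 -0.3251  0.0754] 101
   rect ((342.0705871582031, 193.682373046875), (11.497315406799316, 39.481346130371094), 12.52880859375)
top dark [111 171  76  26 635] [151.0362 186.8362] med [0.4849 0.092  0.0094] lo [0.4711 0.0115 0.0061] hi [0.5092 0.164  0.0875]
   topmean [0.4825 0.1003 0.0872] 40
   rect ((149.3629913330078, 187.1468963623047), (20.197505950927734, 75.74767303466797), 79.47921752929688)
```

```bash
cat > m.py <<'E'
import pickle;from h import *
np.set_printoptions(precision=4,suppress=True)
def rect(Q):
    r=cv2.minAreaRect((Q[:,:2]*1000).astype(np.float32)); return np.round(np.array([*r[0],*r[1],r[2]]),1)
if __name__=="__main__":
  d=pickle.load(open('c0.pkl','rb'))
  for n,c in d.items():
    P=cloud(c);z=c["range_z"]>0
    box=z&(P[...,0]>.4)&(P[...,0]<.62)&(P[...,1]>-.03)&(P[...,1]<.26)
    print(n,'base',rect(P[box&(P[...,2]>.006)&(P[...,2]<.014)]))
    H=cv2.cvtColor(c["image"],cv2.COLOR_BGR2HSV);h,s,v=[H[...,i].astype(int) for i in range(3)]
    ch=box&(P[...,2]>.111)&(P[...,2]<.122);print(' walls',rect(P[ch]),P[ch].mean(0),ch.sum())
    for k,m in dict(red=((h<6)|(h>174))&(s>180)&(v>120),blue=(h>95)&(h<125)&(s>130)&(v>90)).items():
        m=m&box&(P[...,2]>.095)&(P[...,2]<.11); print(' ',k,m.sum(),P[m].mean(0),rect(P[m]))
    m=box&(P[...,2]>.074)&(P[...,2]<.092)&(s<110); Q=P[m]; print(' bar?',len(Q),Q.mean(0),Q[:,1].min(),Q[:,1].max())
    g=masks(c)['green']&z&(P[...,0]>.42)&(P[...,0]<.55)&(P[...,1]<-.29)&(P[...,1]>-.4)
    T=P[g&(P[...,2]>.07)];B=P[g&(P[...,2]<.03)&(P[...,2]>.004)]
    l=cv2.fitLine(B[:,:2].astype(np.float32),cv2.DIST_HUBER,0,.01,.01).ravel()
    print(' grip',rect(T),T.mean(0),' blade dir',np.degrees(np.arctan2(l[1],l[0])),l,'far', B[np.argmax(B[:,0]-.5*B[:,1])])
    tip=np.array(B[np.argmax(B[:,0]-.5*B[:,1])])[:2]-rect(T)[:2]/1000;print(' tip-grip',np.hypot(*tip),np.degrees(np.arctan2(tip[1],tip[0])))
E
python3 m.py
```

```text
scene base [501.1 107.8 189.6 281.5   9.8]
 walls [503.9 114.4  64.5  45.3  89.6] [0.504  0.1128 0.1175] 196
  red 75 [0.5017 0.1554 0.1035] [505.1 155.7  38.2  17.6   3.8]
  blue 114 [0.5062 0.0706 0.1031] [505.1  72.5  37.9  17.8   0. ]
 bar? 456 [0.505  0.1038 0.0854] 0.01335102564132378 0.20519430148042675
 grip [ 448.9 -324.1   21.9   19.9   62. ] [ 0.4495 -0.3245  0.0757]  blade dir -28.489435 [ 0.8789 -0.477   0.4897 -0.345 ] far [ 0.5297 -0.3638  0.004 ]
 tip-grip 0.08998406038659265 -26.147624233873543
top base [513.9 110.8 209.8 170.7  89.5]
 walls [504.2 111.6  43.8  62.4   0.2] [0.5047 0.1102 0.1171] 213
  red 147 [0.5051 0.1538 0.1022] [503.8 153.4  17.   38.9  88.2]
  blue 140 [0.5039 0.0684 0.1024] [504.6  68.3  15.8  38.1  88.2]
 bar? 762 [0.5043 0.1103 0.0847] 0.0228900743511049 0.20110129369080829
 grip [ 447.  -325.8   21.6   23.5   62. ] [ 0.4464 -0.325   0.0753]  blade dir -29.998415 [ 0.866  -0.5     0.4873 -0.3457] far [ 0.5256 -0.3708  0.0044]
 tip-grip 0.09052050751969523 -29.774337851998194
```

```bash
cat > g.py <<'E'
import sys,numpy as np;from scipy.spatial.transform import Rotation as Ro
from plant import sense
# usage: g.py x y z toolY_angle_deg [...]  (world targets) -> tool shifts mm, turn rad
s=sense();R=Ro.from_rotvec(s["ee_rot"]).as_matrix()
yaw=np.degrees(np.arctan2(R[1,1],R[0,1]))
print('t',s["clock"],'pos',s["position"].round(4),'yaw',yaw.round(2),'tilt',R[:,2].round(4),'F',s["contact_force"].round(1),'open',s["opening"].round(4),'q',s["qpos"].round(2))
a=np.array(sys.argv[1:],float).reshape(-1,4)
for t in a: print(t,(R.T@(t[:3]-s["position"])*1000).round(1),np.radians(yaw-t[3]).round(4))
E
python3 g.py .45 .15 .231 61.5 .448 -.325 .2 61.5 .448 -.325 .036 61.5
```

```text
Traceback (most recent call last):
  File "g.py", line 6, in <module>
    print('t',s["clock"],'pos',s["position"].round(4),'yaw',yaw.round(2),'tilt',R[:,2].round(4),'F',s["contact_force"].round(1),'open',s["opening"].round(4),'q',s["qpos"].round(2))
                                                                                                                                       ^^^^^^^^^^^^^^^^^^
AttributeError: 'float' object has no attribute 'round'
```

```bash
sed -i 's/s\["opening"\].round(4)/round(s["opening"],4)/' g.py
python3 g.py .45 .15 .231 61.5 .448 -.325 .18 61.5 .448 -.325 .036 61.5
```

```text
t 0.1 pos [0.225  0.5557 0.2303] yaw 67.95 tilt [-8.0e-04 -1.5e-03 -1.0e+00] F [-0.8  0.6 -0.1] open 0.085 q [ 1.1   0.13  1.49  0.    1.52 -0.09]
[ 0.45   0.15   0.231 61.5  ] [-3.609e+02 -2.915e+02 -2.000e-01] 0.1126
[ 0.448 -0.325  0.18  61.5  ] [-537.3 -732.4   51.5] 0.1126
[ 4.48e-01 -3.25e-01  3.60e-02  6.15e+01] [-537.3 -732.2  195.5] 0.1126
```

Request:
move_arm(steps=[-0.3, -361, -291, 0, 0.113, -0.3, -361, -291, 0, 0.113, -0.3, -361, -291, 0, 0.113, -0.3, -361, -291, 0, 0.113, -0.3, -361, -291, 0, 0.113, -0.3, -361, -291, 0, 0.113, -0.3, -361, -291, 0, 0.113, -0.3, -361, -291, 0, 0.113, -0.3, -361, -291, 0, 0.113, -0.3, -361, -291, 0, 0.113, -0.3, -361, -291, 0, 0.113, -0.3, -537, -732, 50, 0.113, -0.3, -537, -732, 50, 0.113, -0.3, -537, -732, 50, 0.113, -0.3, -537, -732, 50, 0.113, -0.3, -537, -732, 50, 0.113, -0.3, -537, -732, 50, 0.113, -0.3, -537, -732, 50, 0.113, -0.3, -537, -732, 50, 0.113, -0.3, -537, -732, 50, 0.113])

```text
clock: 1.77
position: [0.4474, -0.2194, 0.1919]
ee_rot: [-0.774, -3.045, -0.0]
contact_force: [1.2, 1.4, -0.4]
opening: 0.0557
grip_force: 0.0
```

```bash
python3 g.py .448 -.325 .1 61.5 .448 -.325 .036 61.5
```

```text
t 1.7667 pos [ 0.4474 -0.2194  0.1919] yaw 61.47 tilt [-1.e-04  2.e-04 -1.e+00] F [ 1.2  1.4 -0.4] open 0.0557 q [-0.56 -0.13  1.82  0.    1.45 -1.63]
[ 0.448 -0.325  0.1   61.5  ] [-51.  -92.5  91.9] -0.0006
[ 4.48e-01 -3.25e-01  3.60e-02  6.15e+01] [-51.  -92.5 155.9] -0.0006
```

Request:
move_arm(steps=[-0.3, -51, -92, 50, 0, -0.3, -51, -92, 50, 0, -0.3, -51, -92, 50, 0, -0.3, -51, -92, 50, 0, -0.3, -51, -92, 50, 0, -0.3, -51, -92, 50, 0])

```text
clock: 2.27
position: [0.4488, -0.3221, 0.1421]
ee_rot: [-0.775, -3.044, -0.001]
contact_force: [0.5, 0.4, 0.1]
opening: 0.0553
grip_force: 0.0
```

```bash
python3 g.py .448 -.325 .036 61.5; python3 - <<'E'
from plant import read_camera
import cv2
c=read_camera("scene");cv2.imwrite('pics/s1.png',cv2.resize(c["image"][180:320,110:300],None,fx=4,fy=4,interpolation=cv2.INTER_CUBIC))
E
```

```text
t 2.2667 pos [ 0.4488 -0.3221  0.1421] yaw 61.45 tilt [-7.0e-04  1.1e-03 -1.0e+00] F [0.5 0.4 0.1] open 0.0553 q [-0.72  0.06  1.72  0.    1.35 -1.79]
[ 4.48e-01 -3.25e-01  3.60e-02  6.15e+01] [ -0.8  -3.  106.1] -0.0009
```

View pics/s1.png

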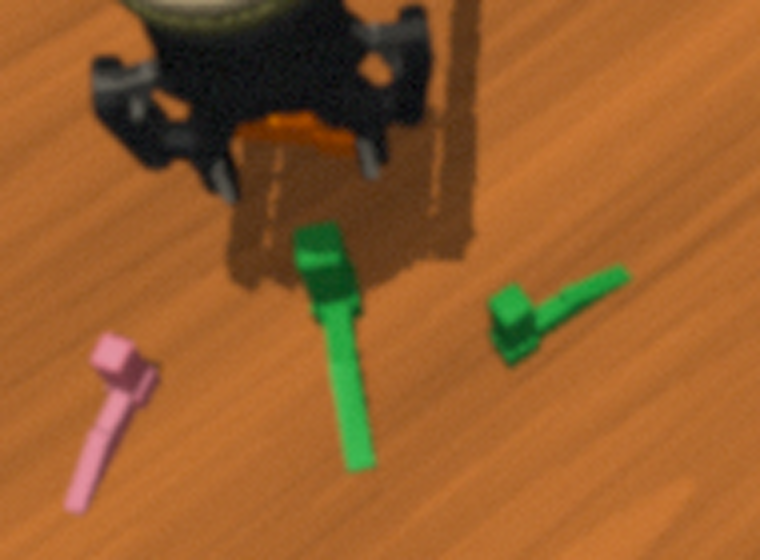

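The fingertips at crop (225,195) and (370,170) straddle the green grip at (322,245), well clear of the pink and small green decoys. Next I descend and close.

Request:
move_arm(steps=[-0.3, 0, -1, 40, 0, -0.3, 0, -1, 75, 0, -0.3, 0, -1, 105, 0, -0.3, 0, -1, 105, 0, -0.3, 0, -1, 105, 0, 1, 0, -1, 105, 0, 1, 0, -1, 105, 0, 1, 0, -1, 105, 0, 1, 0, -1, 105, 0, 1, 0, -1, 105, 0, 1, 0, -1, 105, 0, 1, 0, -1, 105, 0])

```text
clock: 3.32
position: [0.4505, -0.3248, 0.0406]
ee_rot: [0.773, 3.04, -0.003]
contact_force: [-0.3, 1.7, 8.4]
opening: 0.0235
grip_force: 59.0
```

```bash
python3 g.py .448 -.325 .036 61.5 .505 .31 .25 0
```

```text
t 3.3167 pos [ 0.4505 -0.3248  0.0406] yaw 61.48 tilt [ 0.0042 -0.003  -1.    ] F [-0.3  1.7  8.4] open 0.0235 q [-0.72  0.18  1.79  0.    1.16 -1.79]
[ 4.48e-01 -3.25e-01  3.60e-02  6.15e+01] [ 2.2 -1.4  4.6] -0.0004
[0.505 0.31  0.25  0.   ] [ 254.2  583.6 -211. ] 1.073
```

Request:
move_arm(steps=[1, 0, 0, -40, 0, 1, 0, 0, -80, 0, 1, 0, 0, -120, 0, 1, 0, 0, -160, 0.05, 1, 20, 40, -200, 0.15, 1, 254, 600, -210, 1.073, 1, 254, 600, -210, 1.073, 1, 254, 600, -210, 1.073, 1, 254, 600, -210, 1.073, 1, 254, 600, -210, 1.073, 1, 254, 600, -210, 1.073, 1, 254, 600, -210, 1.073, 1, 254, 600, -210, 1.073, 1, 254, 600, -210, 1.073, 1, 254, 600, -210, 1.073, 1, 254, 600, -210, 1.073, 1, 254, 600, -210, 1.073, 1, 254, 600, -210, 1.073, 1, 254, 600, -210, 1.073, 1, 254, 600, -210, 1.073])

```text
clock: 4.98
position: [0.5088, 0.296, 0.2478]
ee_rot: [2.221, 2.221, 0.003]
contact_force: [1.8, -0.5, -0.8]
opening: 0.0233
grip_force: 59.3
```

Request:
move_arm(steps=[1, 0, 0, 0, 0, 1, 0, 0, 0, 0, 1, 0, 0, 0, 0, 1, 0, 0, 0, 0])

```text
clock: 5.32
position: [0.509, 0.2928, 0.2469]
ee_rot: [2.222, 2.22, 0.001]
contact_force: [0.1, 0.4, -1.8]
opening: 0.0232
grip_force: 59.3
```

```bash
python3 g.py .5045 .335 .18 0;
```

```text
t 5.3167 pos [0.509  0.2928 0.2469] yaw -0.05 tilt [ 8.e-04 -1.e-04 -1.e+00] F [ 0.1  0.4 -1.8] open 0.0232 q [ 0.43  0.09  1.5  -0.    1.55  0.44]
[0.5045 0.335  0.18   0.    ] [42.2 -4.6 66.9] -0.0009
```

Request:
move_arm(steps=[1, 42, -4, 0, 0, 1, 42, -4, 40, 0, 1, 42, -4, 80, 0, 1, 42, -4, 110, 0, 1, 42, -4, 110, 0, 1, 42, -4, 110, 0, 1, 42, -4, 110, 0])

```text
clock: 5.9
position: [0.5063, 0.3354, 0.1391]
ee_rot: [2.222, 2.219, 0.005]
contact_force: [0.7, -0.6, 0.1]
opening: 0.0235
grip_force: 59.4
```

```bash
python3 g.py .5045 .335 .13 0; python3 - <<'E'
from plant import read_camera
import cv2,pickle;from h import *;from m import rect
np.set_printoptions(precision=4,suppress=True)
d={n:read_camera(n) for n in("scene","top")};pickle.dump(d,open('c1.pkl','wb'))
c=d["scene"];a=cv2.resize(c["image"][60:200,320:450],None,fx=4,fy=4,interpolation=cv2.INTER_CUBIC)
cv2.imwrite('pics/s2.png',a)
for n,c in d.items():
    P=cloud(c);z=c["range_z"]>0
    g=masks(c)['green']&z&(P[...,1]>.2)&(P[...,1]<.4)
    Q=P[g&(P[...,2]<.125)];print(n,g.sum(),len(Q))
    if len(Q)<8: continue
    l=cv2.fitLine(Q[:,:2].astype(np.float32),cv2.DIST_HUBER,0,.01,.01).ravel()
    print(Q.min(0),Q.max(0),'dir',np.degrees(np.arctan2(l[1],l[0])),l[2:])
    for y in np.arange(.24,.33,.01):
        S=Q[abs(Q[:,1]-y)<.005]
        if len(S): print('  y%.3f'%y,S.mean(0),len(S))
E
```

```text
t 5.9 pos [0.5063 0.3354 0.1391] yaw -0.09 tilt [ 0.0028  0.0014 -1.    ] F [ 0.7 -0.6  0.1] open 0.0235 q [ 0.5   0.21  1.57 -0.    1.36  0.5 ]
[0.5045 0.335  0.13   0.    ] [-0.4 -1.8  9. ] -0.0015
scene 323 270
[0.4718 0.2442 0.0011] [0.5182 0.3715 0.125 ] dir 86.20488 [0.5079 0.2803]
  y0.240 [0.5023 0.2442 0.1064] 1
  y0.250 [0.5059 0.2503 0.1044] 27
  y0.260 [0.5058 0.2605 0.1082] 28
  y0.270 [0.5061 0.2702 0.1121] 31
  y0.280 [0.5063 0.28   0.1158] 34
  y0.290 [0.5079 0.2899 0.1178] 35
  y0.300 [0.507  0.3003 0.1179] 23
  y0.310 [0.5076 0.3099 0.1189] 28
  y0.320 [0.507  0.3203 0.1189] 25
  y0.330 [0.5099 0.3277 0.1203] 22
top 389 349
[0.4945 0.2449 0.1011] [0.517  0.3375 0.1248] dir -89.24598 [0.5056 0.2876]
  y0.240 [0.5099 0.2449 0.1043] 1
  y0.250 [0.5061 0.2499 0.1047] 38
  y0.260 [0.5059 0.2601 0.1093] 38
  y0.270 [0.5056 0.2698 0.1138] 43
  y0.280 [0.5058 0.2802 0.1178] 50
  y0.290 [0.5053 0.2897 0.1216] 43
  y0.300 [0.5054 0.3006 0.121 ] 35
  y0.310 [0.5049 0.3105 0.122 ] 38
  y0.320 [0.5069 0.3213 0.1206] 44
  y0.330 [0.503  0.3273 0.1217] 18
```

View pics/s2.png

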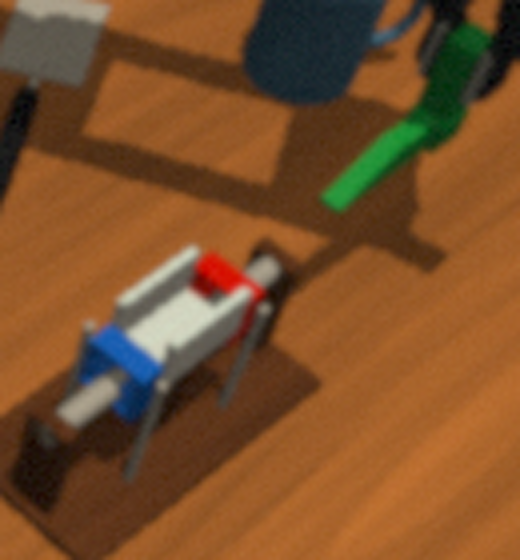

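The wedge is level and in line with the bar: tip at crop (335,200), bar end at (265,270), red clip at (230,280). Its underside is about 98 mm up, so I lower it to about 90 mm and bring the tip up to the clip.

Request:
move_arm(steps=[1, 0, -1, 4, 0, 1, 0, -1, 8, 0, 1, 0, -1, 8, 0, 1, 0, -1, 8, 0, 1, -20, -1, 8, 0, 1, -40, -1, 8, 0, 1, -60, -1, 8, 0, 1, -60, -1, 8, 0, 1, -60, -1, 8, 0])

```text
clock: 6.75
position: [0.504, 0.2751, 0.1285]
ee_rot: [-2.223, -2.22, -0.0]
contact_force: [-0.7, 0.2, -0.7]
opening: 0.0232
grip_force: 59.4
```

```bash
python3 g.py .5045 .178 .1305 0; python3 - <<'E'
from plant import read_camera
import cv2,pickle;from h import *
np.set_printoptions(precision=4,suppress=True)
d={n:read_camera(n) for n in("scene","top")}
a=[cv2.resize(d[n]["image"][r],(390,420),interpolation=cv2.INTER_CUBIC) for n,r in(("scene",np.s_[60:200,320:450]),("top",np.s_[110:250,40:170]))]
cv2.imwrite('pics/s3.png',np.hstack(a))
for n,c in d.items():
    P=cloud(c);z=c["range_z"]>0
    Q=P[masks(c)['green']&z&(P[...,1]>.1)&(P[...,1]<.3)&(P[...,2]<.125)&(P[...,2]>.05)]
    for y in np.arange(.17,.27,.01):
        S=Q[abs(Q[:,1]-y)<.005]
        if len(S): print(n,'  y%.3f'%y,S.mean(0),len(S))
E
```

```text
t 6.75 pos [0.504  0.2751 0.1285] yaw -0.09 tilt [ 1.e-04  1.e-04 -1.e+00] F [-0.7  0.2 -0.7] open 0.0232 q [0.41 0.13 1.68 0.   1.33 0.41]
[0.5045 0.178  0.1305 0.    ] [-97.1   0.7  -2.1] -0.0016
scene   y0.180 [0.5019 0.1843 0.0938] 2
scene   y0.190 [0.503  0.1904 0.0946] 23
scene   y0.200 [0.5037 0.2001 0.0978] 32
scene   y0.210 [0.5039 0.2106 0.1011] 35
scene   y0.220 [0.5039 0.2202 0.1052] 30
scene   y0.230 [0.5047 0.2298 0.1081] 40
scene   y0.240 [0.5057 0.2403 0.1069] 25
scene   y0.250 [0.505  0.2497 0.1079] 26
scene   y0.260 [0.5047 0.2599 0.1082] 31
top   y0.180 [0.5015 0.1844 0.0926] 3
top   y0.190 [0.5024 0.1901 0.0939] 41
top   y0.200 [0.5033 0.2    0.0964] 45
top   y0.210 [0.5027 0.2102 0.1025] 44
top   y0.220 [0.5022 0.2204 0.1069] 39
top   y0.230 [0.5022 0.23   0.1104] 45
top   y0.240 [0.5025 0.2407 0.11  ] 33
top   y0.250 [0.5032 0.2502 0.1102] 34
top   y0.260 [0.5029 0.2613 0.1107] 52
```

View pics/s3.png

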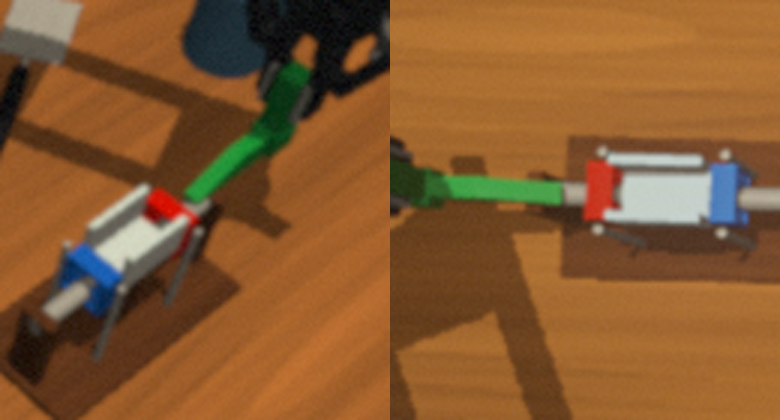

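The tip sits on the bar line just outside the red clip, at about (190,195) in the left crop and (560,192) in the right, and the blue clip is untouched. I start the slow slide.

Request:
move_arm(steps=[1, -3, 1, -1.5, 0, 1, -8, 1, -1.5, 0, 1, -13, 1, -1.5, 0, 1, -18, 1, -1.5, 0, 1, -23, 1, -1.5, 0, 1, -28, 1, -1.5, 0, 1, -33, 1, -1.5, 0, 1, -38, 1, -1.5, 0, 1, -42, 1, -1.5, 0, 1, -46, 1, -1.5, 0, 1, -50, 1, -1.5, 0, 1, -50, 1, -1.5, 0])

```text
clock: 7.85
position: [0.5041, 0.2256, 0.129]
ee_rot: [-2.221, -2.22, 0.001]
contact_force: [-0.1, 2.7, -5.3]
opening: 0.0231
grip_force: 59.3
```

```bash
python3 g.py .5045 .178 .13 0
```

```text
t 7.85 pos [0.5041 0.2256 0.129 ] yaw -0.01 tilt [-1.5e-03  7.0e-04 -1.0e+00] F [-0.1  2.7 -5.3] open 0.0231 q [0.33 0.08 1.74 0.   1.33 0.33]
[0.5045 0.178  0.13   0.    ] [-47.6   0.4  -1.1] -0.0002
```

Request:
move_arm(steps=[1, -5, 0, -1, 0, 1, -9, 0, -1, 0, 1, -13, 0, -1, 0, 1, -17, 0, -1, 0, 1, -21, 0, -1, 0, 1, -25, 0, -1, 0, 1, -29, 0, -1, 0, 1, -33, 0, -1, 0, 1, -37, 0, -1, 0, 1, -41, 0, -1, 0, 1, -45, 0, -1, 0, 1, -46, 0, -1, 0, 1, -46, 0, -1, 0, 1, -46, 0, -1, 0])

```text
clock: 9.02
position: [0.5049, 0.1793, 0.1308]
ee_rot: [2.221, 2.221, -0.001]
contact_force: [-0.3, 0.6, -1.0]
opening: 0.023
grip_force: 59.8
```

```bash
python3 g.py .5045 .178 .13 0; python3 - <<'E'
from plant import read_camera
import cv2,pickle;from h import *
np.set_printoptions(precision=4,suppress=True)
d={n:read_camera(n) for n in("scene","top")}
a=[cv2.resize(d[n]["image"][r],(390,420),interpolation=cv2.INTER_CUBIC) for n,r in(("scene",np.s_[60:200,320:450]),("top",np.s_[110:250,40:170]))]
cv2.imwrite('pics/s4.png',np.hstack(a))
for n,c in d.items():
    P=cloud(c);z=c["range_z"]>0;M=masks(c);b=z&(abs(P[...,1]-.13)<.12)&(abs(P[...,0]-.505)<.06)
    for k in("red","blue"):
        Q=P[M[k]&b];print(n,k,len(Q),np.median(Q,0) if len(Q) else'')
    Q=P[M['green']&b&(P[...,2]<.13)]
    if len(Q):print(Q.min(0),Q.max(0))
E
```

```text
t 9.0167 pos [0.5049 0.1793 0.1308] yaw -0.02 tilt [ 2.e-04 -7.e-04 -1.e+00] F [-0.3  0.6 -1. ] open 0.023 q [ 0.25  0.03  1.78 -0.    1.33  0.25]
[0.5045 0.178  0.13   0.    ] [-1.3 -0.4  0.8] -0.0004
scene red 73 [0.5082 0.1521 0.119 ]
scene blue 166 [0.5072 0.0694 0.1026]
[0.4957 0.0927 0.0897] [0.5168 0.1953 0.1216]
top red 35 [0.5001 0.1502 0.1171]
top blue 32 [0.4983 0.0732 0.1025]
[0.4921 0.0911 0.091 ] [0.5143 0.1767 0.1215]
```

View pics/s4.png

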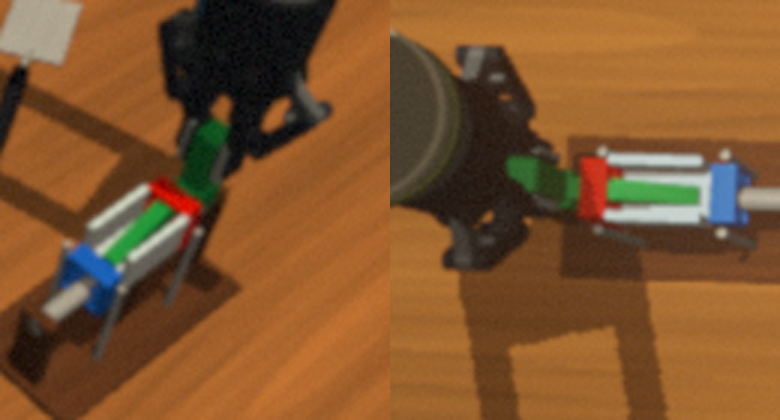

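The red bridge sits across the wedge at (178,195) left and (593,190) right, about 15 mm higher than before, and the force is about 0. The clip is off the bar and the blue one hasn't moved, so I lift.

Request:
move_arm(steps=[1, 0, 0, -4, 0, 1, 0, 0, -8, 0, 1, 0, 0, -12, 0, 1, 0, 0, -18, 0, 1, 0, 0, -26, 0, 1, 0, 0, -36, 0, 1, 0, 0, -48, 0, 1, 0, 0, -60, 0, 1, 0, 0, -70, 0, 1, 0, 0, -80, 0, 1, 0, 0, -80, 0, 1, 0, 0, -80, 0])

```text
clock: 10.12
position: [0.5053, 0.1799, 0.2118]
ee_rot: [2.221, 2.221, 0.002]
contact_force: [0.6, -0.2, -2.6]
opening: 0.0232
grip_force: 59.8
```

```bash
cat > v.py <<'E'
from plant import read_camera
import sys;from h import *
np.set_printoptions(precision=4,suppress=True)
d={n:read_camera(n) for n in("scene","top")}
for n,c in d.items():
    P=cloud(c);z=c["range_z"]>0;M=masks(c);b=z&(P[...,1]>0)&(P[...,1]<.5)&(abs(P[...,0]-.505)<.09)
    for k in("red","blue","green"):
        Q=P[M[k]&b];print(n,k,len(Q),(np.median(Q,0),Q.min(0),Q.max(0)) if len(Q) else'')
if len(sys.argv)>1:
    a=[cv2.resize(d[n]["image"][r],(390,420),interpolation=cv2.INTER_CUBIC) for n,r in(("scene",np.s_[20:188,320:476]),("top",np.s_[100:268,0:156]))]
    cv2.imwrite(sys.argv[1],np.hstack(a))
E
python3 v.py; python3 g.py .52 .37 .2 0 .52 .37 .042 0
```

```text
scene red 91 (array([0.5093, 0.153 , 0.1993]), array([0.4883, 0.1461, 0.1902]), array([0.5239, 0.1623, 0.2027]))
scene blue 156 (array([0.5078, 0.0691, 0.1026]), array([0.4871, 0.0615, 0.0679]), array([0.5245, 0.0797, 0.1067]))
scene green 352 (array([0.5065, 0.1347, 0.1886]), array([0.4354, 0.0919, 0.0008]), array([0.5176, 0.2702, 0.264 ]))
top red 16 (array([0.4929, 0.153 , 0.1973]), array([0.4838, 0.1432, 0.1781]), array([0.5192, 0.1578, 0.1989]))
top blue 34 (array([0.502 , 0.073 , 0.1026]), array([0.4859, 0.0617, 0.0996]), array([0.5213, 0.0757, 0.1055]))
top green 435 (array([0.5041, 0.1411, 0.1916]), array([0.4915, 0.0912, 0.1701]), array([0.5158, 0.1901, 0.292 ]))
t 10.2167 pos [0.5045 0.1797 0.2101] yaw -0.0 tilt [-9.e-04 -2.e-04 -1.e+00] F [ 1.3 -0.  -1.7] open 0.0235 q [ 0.25 -0.03  1.7   0.    1.48  0.25]
[0.52 0.37 0.2  0.  ] [190.3  15.6  10.1] -0.0
[0.52  0.37  0.042 0.   ] [190.4  15.7 168.1] -0.0
```

Request:
move_arm(steps=[1, 5, 1, 0, 0, 1, 15, 3, 0, 0, 1, 29, 6, 0, 0, 1, 45, 9, 0, 0, 1, 63, 12, 0, 0, 1, 81, 15, 0, 0, 1, 99, 18, 0, 0, 1, 117, 21, 0, 0, 1, 135, 24, 0, 0, 1, 152, 28, 0, 0, 1, 167, 31, 0, 0, 1, 179, 33, 0, 0, 1, 187, 35, 0, 0, 1, 190, 35, 4, 0, 1, 190, 35, 12, 0, 1, 190, 35, 24, 0, 1, 190, 35, 38, 0, 1, 190, 35, 52, 0, 1, 190, 35, 66, 0, 1, 190, 35, 80, 0])

```text
clock: 11.88
position: [0.5393, 0.3689, 0.1285]
ee_rot: [-2.222, -2.22, 0.002]
contact_force: [-0.9, -0.6, -0.3]
opening: 0.0232
grip_force: 59.8
```

Request:
move_arm(steps=[1, 0, 0, 8, 0, 1, 0, 0, 16, 0, 1, 0, 0, 24, 0, 1, 0, 0, 32, 0, 1, 0, 0, 40, 0, 1, 0, 0, 46, 0, 1, 0, 0, 52, 0, 1, 0, 0, 56, 0, 1, 0, 0, 56, 0, 1, 0, 0, 56, 0])

```text
clock: 12.72
position: [0.5397, 0.3697, 0.0747]
ee_rot: [-2.221, -2.221, 0.0]
contact_force: [0.0, 0.2, -1.1]
opening: 0.0234
grip_force: 59.8
```

```bash
python3 v.py pics/s5.png; python3 g.py .54 .37 .0406 0
```

```text
scene red 62 (array([0.5438, 0.3423, 0.0627]), array([0.5217, 0.3358, 0.0018]), array([0.5581, 0.4139, 0.0653]))
scene blue 152 (array([0.5059, 0.0694, 0.1027]), array([0.4861, 0.0623, 0.0671]), array([0.5242, 0.0794, 0.1065]))
scene green 225 (array([0.5401, 0.3229, 0.0512]), array([ 0.5288,  0.2818, -0.0012]), array([0.5512, 0.3817, 0.1131]))
top red 20 (array([0.5314, 0.342 , 0.0612]), array([0.5225, 0.3329, 0.0292]), array([0.5581, 0.3503, 0.0628]))
top blue 8 (array([0.4961, 0.0736, 0.103 ]), array([0.4878, 0.0686, 0.1019]), array([0.5125, 0.075 , 0.105 ]))
top green 314 (array([0.5388, 0.3235, 0.0545]), array([0.5271, 0.2794, 0.0341]), array([0.5496, 0.3735, 0.1117]))
t 12.8167 pos [0.5402 0.3699 0.0754] yaw -0.0 tilt [ 8.e-04  4.e-04 -1.e+00] F [ 0.4  0.3 -1.4] open 0.0237 q [ 0.52  0.39  1.47 -0.    1.28  0.52]
[0.54   0.37   0.0406 0.    ] [ 0.1 -0.2 34.8] -0.0
```

View pics/s5.png

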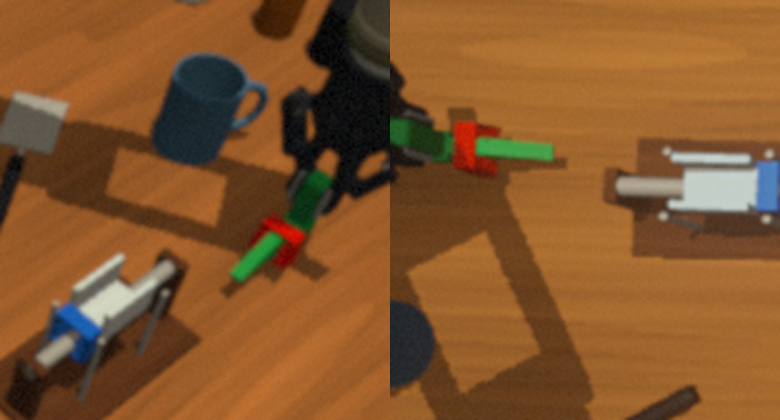

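The red clip sits on the wedge at (278,240) left and (478,147) right, clear of the holder, with the blue clip still on the bar at (75,330). I set it down slowly.

Request:
move_arm(steps=[1, 0, 0, 5, 0, 1, 0, 0, 10, 0, 1, 0, 0, 14, 0, 1, 0, 0, 17, 0, 1, 0, 0, 20, 0, 1, 0, 0, 23, 0, 1, 0, 0, 26, 0, 1, 0, 0, 29, 0, 1, 0, 0, 31, 0, 1, 0, 0, 33, 0, 1, 0, 0, 34, 0, 1, 0, 0, 34, 0, 1, 0, 0, 34, 0, 1, 0, 0, 34, 0])

```text
clock: 13.98
position: [0.5405, 0.3709, 0.0424]
ee_rot: [2.221, 2.222, 0.004]
contact_force: [-2.5, 3.1, 10.0]
opening: 0.0233
grip_force: 61.4
```

```bash
python3 v.py; python3 g.py .54 .37 .0406 0
```

```text
scene red 67 (array([0.5445, 0.3422, 0.0418]), array([0.5242, 0.3349, 0.032 ]), array([0.5589, 0.353 , 0.0449]))
scene blue 154 (array([0.5062, 0.0692, 0.1026]), array([0.4871, 0.0617, 0.0675]), array([0.5241, 0.0804, 0.1063]))
scene green 197 (array([0.5408, 0.3225, 0.022 ]), array([0.5312, 0.2834, 0.0016]), array([0.5522, 0.3854, 0.0934]))
top red 22 (array([0.5297, 0.3407, 0.0393]), array([0.5218, 0.3342, 0.0195]), array([0.5557, 0.3498, 0.0422]))
top blue 15 (array([0.5044, 0.0734, 0.1018]), array([0.4856, 0.0716, 0.1001]), array([0.5208, 0.0756, 0.1063]))
top green 285 (array([0.5392, 0.3245, 0.0221]), array([0.5265, 0.2794, 0.0019]), array([0.5502, 0.3799, 0.0798]))
t 14.0833 pos [0.5404 0.3709 0.0423] yaw 0.01 tilt [ 0.0018  0.0018 -1.    ] F [-2.1  2.7  9.6] open 0.0232 q [0.52 0.43 1.49 0.   1.22 0.52]
[0.54   0.37   0.0406 0.    ] [-0.9 -0.4  1.7] 0.0003
```

Request:
move_arm(steps=[0.3, 0, 0, -0.5, 0, 0.1, 0, 0, -1, 0, -0.1, 0, 0, -1, 0, -0.3, 0, 0, -1, 0, -0.3, 0, 0, -1, 0, -0.3, 0, 0, -1, 0, -0.3, 0, 0, -10, 0, -0.3, 0, 0, -30, 0, -0.3, 0, 0, -60, 0, -0.3, 0, 0, -95, 0, -0.3, 0, 0, -130, 0, -0.3, 0, 0, -165, 0, -0.3, 0, 0, -165, 0, -0.3, 0, 0, -165, 0])

```text
clock: 15.25
position: [0.5417, 0.3708, 0.2106]
ee_rot: [2.22, 2.22, 0.011]
contact_force: [-0.7, 0.8, -0.6]
opening: 0.0553
grip_force: 0.0
```

```bash
python3 v.py pics/s6.png; python3 g.py
```

```text
scene red 73 (array([0.5437, 0.3429, 0.0412]), array([0.5222, 0.3359, 0.008 ]), array([0.5588, 0.352 , 0.0448]))
scene blue 147 (array([0.5079, 0.0695, 0.1028]), array([0.4868, 0.0628, 0.0685]), array([0.5239, 0.0796, 0.1067]))
scene green 258 (array([0.5424, 0.3379, 0.026 ]), array([0.5303, 0.2828, 0.0054]), array([0.5512, 0.3852, 0.0804]))
top red 12 (array([0.5285, 0.3378, 0.0305]), array([0.5222, 0.3345, 0.0073]), array([0.555 , 0.3467, 0.043 ]))
top blue 9 (array([0.5025, 0.0747, 0.1008]), array([0.4881, 0.073 , 0.0998]), array([0.5189, 0.0755, 0.1029]))
top green 347 (array([0.5388, 0.3361, 0.0253]), array([0.5275, 0.2811, 0.0043]), array([0.5499, 0.384 , 0.0785]))
t 15.35 pos [0.5395 0.3696 0.2055] yaw -0.0 tilt [-3.e-04 -2.e-04 -1.e+00] F [ 0.5 -0.5 -1. ] open 0.0556 q [ 0.52  0.29  1.36 -0.    1.5   0.52]
```

View pics/s6.png

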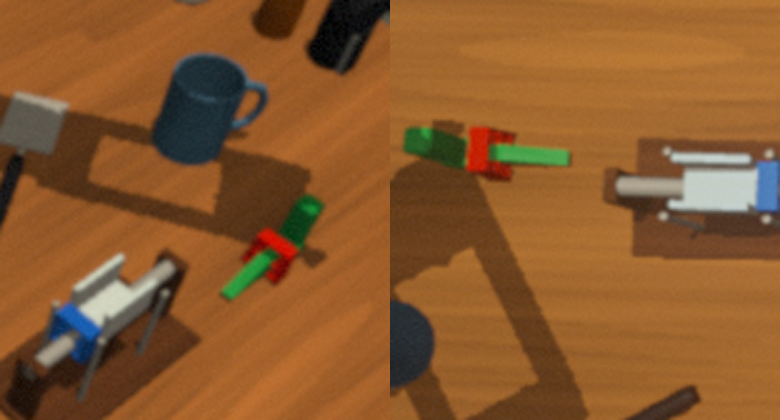

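The wedge stands on the table with its grip at (305,215), and the red clip is astride it at (272,248). The blue clip is on the bar at (75,330), and the gripper is clear. I hand the job in.

```bash
python3 -c "
from plant import sign_off; print(sign_off())"
```

```text
the job is handed in; nothing more can be done
None
```

The job is handed in at about 15 s: the red clip was taken off the bar on the green wedge, and both stand on the table clear of the holder with the gripper away; the blue clip is still on the bar.

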